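Gauge the pad gap of a brake caliper

TASK

Take the taper gauge, the one with the wedge-shaped blade and the plain rectangular handle, out of the gauge rack and slide its blade straight down between the two pads of the brake caliper until both pads drag on it snugly, without forcing it. Finish while still holding the gauge upright by its handle at that depth: do not let go of it. Leave the other two gauges in the rack and everything else on the bench where it is.

Things in the scene. Friction and masses are not known exactly. Their poses are not given: they have to be found in the camera images.
- gauge_grip (a point): Centre of the taper gauge's handle: plain aluminium, rectangular, 26 mm along x, 20 mm along y, 56 mm tall (z up); this point is half-way up. It starts upright in one of the rack's three slots, any of them, the handle's underside on the rack's plate, with 1 mm of play, its axes along the rack's.
- gauge_tip (a point): Middle of the lower end of the taper gauge's blade, 93 mm below the centre of its handle. The gauge is snug when each pad squeezes it with about 3 to 10 N, that is 7 to 22 mm deeper than where both pads first touch it (best about 12 mm deeper); pushing it deeper there takes about 3 to 7 N. A squeeze over 20 N is forcing it. The handle meets the pads at 59 mm of depth.
- taper_gauge: The taper gauge, 120 g; origin at the middle of the underside of its handle. Below hangs a steel wedge blade 65 mm long, 16 mm wide (along x); its thickness (along y) shrinks evenly from 11 mm at the handle to 2 mm at the tip: 1.4 mm less for each 10 mm.
- rack: Aluminium gauge rack, fixed; origin under its centre on the bench. Top plate 90 mm (x) by 200 mm (y), upper face 100 mm above the bench, with three slots 20 x 14.5 mm at y = -64, 0 and +64 mm. Its place and yaw vary; rack and caliper may change sides.
- leaf_top (a point): Leaf gauge, to be left alone: slim round stem of 12 mm on a small flat collar, parallel thin blade; this point is 28 mm above the rack's plate.
- pin_top (a point): Pin gauge, to be left alone: round handle of 26 mm diameter and 50 mm height, round pin below; this point is 28 mm above the rack's plate.
- caliper: Base of the brake caliper fixture, fixed, 130 mm (x) by 170 mm (y); origin under its centre on the bench; nothing on it is higher than 112 mm. The gap runs along its x, the pads face along its y, open at the top. Both pads ride on a carrier that floats along y (0.5 N of friction, 7 mm either way) and so centre themselves on the blade.
- pad_fixed: Dark pad on the caliper's -y side, 50 mm long (x), straight face 42 mm tall. Origin: middle of the upper edge of the straight face, 105 mm above the bench; axes as the caliper's; the gap lies to its +y. Above that edge a 45 degree chamfer, 6 mm up and 6 mm back, leads in; so on both pads.
- pad_sprung: The opposite pad, mirrored. Origin: middle of the upper edge of its straight face, 105 mm above the bench; the gap lies to its -y and is 4.5 to 7 mm wide at the start, different each time. A spring of 3 N per mm backs it: it yields towards +y as the wedge goes deeper.
- wrench: Steel wrench, bystander, 160 mm long, lying on the bench.
- driver: Screwdriver, bystander, lying on the bench.
- spray: Spray can, bystander, 60 mm diameter, 190 mm tall.
- spool: Grey empty spool, bystander, 70 mm diameter, 48 mm tall.
- spare_pad: Spare brake pad, bystander, 64 x 45 x 15 mm, lying flat.
- mug: White mug, bystander, 80 mm diameter, 90 mm tall.
Not all that is in view belongs to the job. What is shaped like the taper_gauge but yellow is not meant.

How it is judged:
By the outcome, as a careful person would: the job done as asked, in the order asked, and still so for the second after the job is handed in, while the arm keeps its last pose, push and grip.
It also fails if it takes over 51 s, if anything falls off the work surface, if the arm or the gripper's body presses on something with over 40 N, if the wrist force passes 120 N, or if a joint passes its speed limit or range.

ROBOT

A 6-joint arm with a two-finger parallel gripper is mounted at the origin on the work surface. World frame = base frame: x ahead of the robot, y to its left, z up, the work surface at z = 0. Lengths are in m, angles in rad, forces in N, time in s.
With the tool pointing down it reaches from about 0.35 to 0.975 m from the base axis. Payload 4.9 kg.
Tool frame: the origin (TCP) lies at the very end of the fingers, on their centre line; the grasp point (between the pads) lies 19 mm behind it; z points along the fingers, y is the line along which they close (so a half turn about z gives the same grasp; the last joint's range is limited). The gripper opens to 85 mm and grips with 20 to 120 N. Pads are 22 mm wide; open, the fingers measure 114 mm over their backs; the gripper's body (76 mm by 85 mm) begins 54 mm behind the grasp point. The pads swing forward as they close: fully open they stand 13 mm farther back than shut.
Start: joints at [-1.338, 0.053, 1.613, -0, 1.476, -0.119], TCP at [0.215, -0.587, 0.231] pointing down, gripper open.
Joint ranges: [-3.01, 3.01], [-1.01, 2.22], [0.06, 2.58], [-1.02, 4.17], [0.09, 2.62], [-3.14, 3.14]. Speed limits (rad/s): [2.57, 2.57, 3.14, 3.14, 3.14, 3.14].

INTERFACE

Orientations are given as a rotation vector (axis times angle).
In Python, from station import * gives the robot as it stands.
- The arm moves only by the shell command python3 -m crank 'ROWS' [OPENING] [FORCE]. ROWS is JSON, a list of rows, each an object with "offset": the shift along the tool's x, y, z in m, a list of three; "twist": the turn, a rotation vector about the tool's x, y, z in degrees, a list of three. In form: [{"offset": [x, y, z], "twist": [rx, ry, rz]}, ...]. A call has 1 to 20 rows; each row is the pose to reach, as a shift and turn from the pose commanded when the call began, along the tool's axes at that moment; what a row does not reach only later rows make up. A row lasts 1/8 s, in which the tool goes at most 62.5 mm and 10.7 degrees, less where a joint would pass 70% of its speed; a pose out of reach is approached as far as the arm can. A call with a gripper value outside its range is refused whole. OPENING is the opening, from 0 (shut) to 1 (fully open), set as the call begins (- or left out, the last holds). The fingers move at their own pace and stop on an object; FORCE is the grip in N (left out, the last holds). Time passes only in rows, so rows that repeat a pose let the fingers close. It gives the time, the measured TCP pose, the force, the opening and the grip force at its end, in the units of the state.
- get_obs(): the state, without advancing time (a new reading comes with each control period).
- get_image(name): name is "scene" or "side" or "wrist"; returns the picture (420x560x3 uint8, red, green, blue); there is no depth.
- get_calibration(name): a dict with "intrinsics" (3x3 intrinsics, pixels), "world_from_camera" (4x4, takes a point from camera to world coordinates); the wrist camera has in their place "tool_from_camera" (4x4, takes a point from camera to tool coordinates, whose origin is the TCP and whose axes are the flange's). Camera axes: x right, y up, looking along -z (the intrinsics and any distortion apply to the point x, -y, -z); pixel columns grow to the right and rows downward; lengths in m; the calibration is good to about 2 mm. A picture is of the moment at which its call begins: read the wrist's pose just before it. get_calibration takes no time and is no camera call.
- finish_job(): hands the job in; it is judged then, once.
Trained networks look in the newest picture that a camera, given by its name, has taken for a name from the list of things; names that differ only in an ending like _2 or _b are one class to them, and where a whole thing is asked for, a point or a joint stands for the part that bears it (a point fixed in the world has none). Each returns a list of dicts, best first, with "confidence" (0 to 1); they miss things now and then, are a little off and sometimes report something else, mostly with a low value. They report only what shows in the picture. A call takes as long as a camera call. They do not tell look-alikes from the thing itself.
- cut_out(query, camera): "region" (420x560 bool, what is visible of it) and "rect" ([centre column, centre row, width, height] in pixels, round what is visible of it).
The state is a dict: "t": time; "q": joint angles; "dq": joint speeds; "effort": joint torques, N m; "tool_pos": TCP position; "tool_rot": TCP orientation; "contact_force": force on the tool from outside, world axes, zero at the start; "wrist_torque": the same for the moment, N m; "opening": finger opening in m; "grip_force": force on a finger pad.
Only numpy, scipy, OpenCV 4.12 (cv2) and the standard library are available. Lean on these libraries where they do the work, as an engineer would, in place of code of your own. Each camera call takes 0.05 s, during which the arm holds its last target. There are 200 camera calls.

## Working session

There is one attempt and no reset: what is moved stays moved. The work goes in short steps, Python scripts to look and compute and a shell command to move; the robot and the scene stay as the last step left them, time stands still between calls to the robot, and variables do not carry over. Pictures are saved under pics/ and viewed, at most 10 in all, crops included, and the job is handed in when it is done.

```bash
mkdir -p pics; ls; cat > h.py <<'E'
from station import *
import numpy as np, cv2
from scipy.spatial.transform import Rotation as R
def cam(n):
    c=get_calibration(n); K=np.array(c['intrinsics'])
    if n=='wrist':
        o=get_obs(); T=np.eye(4); T[:3,:3]=R.from_rotvec(o['tool_rot']).as_matrix(); T[:3,3]=o['tool_pos']
        return K,T@np.array(c['tool_from_camera']),c
    return K,np.array(c['world_from_camera']),c
def ray(K,T,u,v):
    d=np.array([(u-K[0,2])/K[0,0],-(v-K[1,2])/K[1,1],-1.]); return T[:3,3],T[:3,:3]@d
def atz(K,T,u,v,z):
    p,d=ray(K,T,u,v); return p+d*(z-p[2])/d[2]
def proj(K,T,P):
    q=np.linalg.inv(T)@np.append(P,1); return np.array([K[0,0]*q[0]/-q[2]+K[0,2],K[1,1]*-q[1]/-q[2]+K[1,2]])
def save(n,f): 
    im=get_image(n); cv2.imwrite('pics/'+f,im[:,:,::-1]); return im
E
python3 - <<'E'
from h import *
for n in ['scene','side','wrist']:
    K,T,c=cam(n); print(n,[k for k in c],K.round(1).tolist(),T.round(3).tolist())
    save(n,n+'0.png')
    if n=='wrist': continue
    for q in ['gauge_grip','taper_gauge','rack','leaf_top','pin_top','caliper','pad_fixed','pad_sprung']:
        r=cut_out(q,n)
        print(q,[(round(a['confidence'],2),np.round(a['rect']).tolist()) for a in r[:3]])
a=cv2.imread('pics/scene0.png');b=cv2.imread('pics/side0.png')
E
```

```text
pics
scene ['intrinsics', 'world_from_camera'] [[450.0, 0.0, 282.4], [0.0, 450.0, 206.7], [0.0, 0.0, 1.0]] [[0.797, -0.376, 0.473, 1.076], [0.604, 0.48, -0.636, -0.642], [0.012, 0.793, 0.61, 0.799], [0.0, 0.0, 0.0, 1.0]]
gauge_grip [(0.79, [299.0, 195.0, 10.0, 24.0]), (0.72, [278.0, 188.0, 8.0, 22.0])]
taper_gauge [(0.74, [298.0, 196.0, 12.0, 18.0]), (0.64, [277.0, 185.0, 10.0, 22.0])]
rack [(0.89, [310.0, 210.0, 71.0, 70.0])]
leaf_top [(0.72, [311.0, 299.0, 48.0, 27.0]), (0.63, [313.0, 187.0, 13.0, 18.0])]
pin_top [(0.55, [328.0, 175.0, 13.0, 20.0]), (0.31, [300.0, 195.0, 8.0, 28.0])]
caliper [(0.63, [197.0, 286.0, 95.0, 88.0])]
pad_fixed [(0.83, [185.0, 275.0, 24.0, 30.0])]
pad_sprung [(0.7, [329.0, 176.0, 11.0, 17.0]), (0.65, [195.0, 268.0, 18.0, 34.0]), (0.65, [299.0, 195.0, 15.0, 25.0])]
side ['intrinsics', 'world_from_camera'] [[510.7, 0.0, 276.2], [0.0, 510.7, 207.9], [0.0, 0.0, 1.0]] [[-0.87, 0.312, -0.382, -0.043], [-0.493, -0.568, 0.659, 1.077], [-0.012, 0.762, 0.648, 1.072], [0.0, 0.0, 0.0, 1.0]]
gauge_grip [(0.76, [263.0, 204.0, 11.0, 18.0]), (0.72, [291.0, 282.0, 19.0, 34.0]), (0.7, [273.0, 331.0, 47.0, 48.0])]
taper_gauge [(0.74, [293.0, 282.0, 22.0, 34.0]), (0.72, [264.0, 206.0, 11.0, 16.0]), (0.63, [191.0, 287.0, 49.0, 17.0])]
rack [(0.6, [252.0, 241.0, 72.0, 77.0])]
leaf_top [(0.58, [253.0, 221.0, 7.0, 21.0]), (0.36, [192.0, 212.0, 28.0, 60.0])]
pin_top [(0.64, [238.0, 232.0, 7.0, 19.0]), (0.47, [239.0, 189.0, 49.0, 23.0]), (0.24, [264.0, 204.0, 14.0, 18.0])]
caliper [(0.66, [326.0, 177.0, 63.0, 59.0])]
pad_fixed [(0.6, [332.0, 161.0, 19.0, 21.0])]
pad_sprung [(0.58, [324.0, 166.0, 17.0, 14.0])]
wrist ['intrinsics', 'tool_from_camera'] [[325.8, 0.0, 281.1], [0.0, 325.8, 210.9], [0.0, 0.0, 1.0]] [[0.343, 0.902, 0.26, 0.283], [-0.939, 0.33, 0.094, -0.563], [-0.001, -0.276, 0.961, 0.373], [0.0, 0.0, 0.0, 1.0]]
```

View pics/scene0.png

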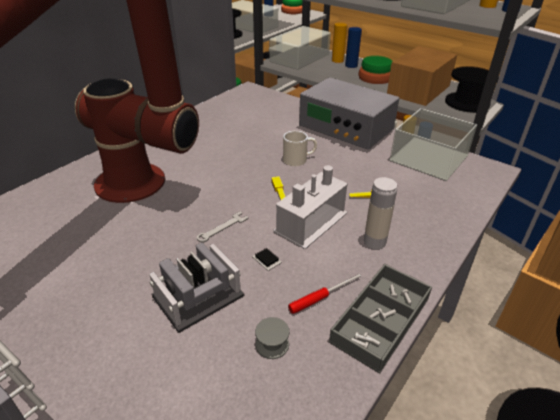

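View pics/side0.png

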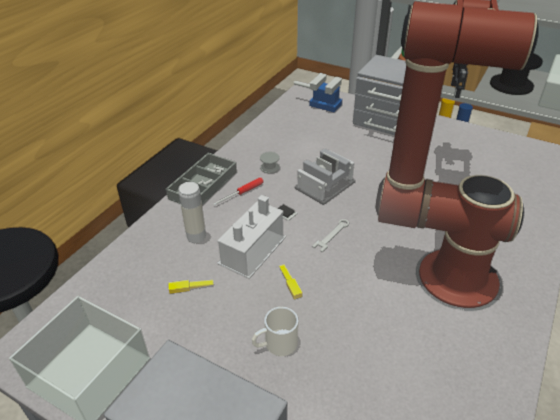

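```bash
python3 - <<'E'
from h import *
S=cam('scene');D=cam('side')
def tri(a,b):
    A=[];y=[]
    for c,(u,v) in((S,a),(D,b)):
        p,d=ray(c[0],c[1],u,v);d/=np.linalg.norm(d);M=np.eye(3)-np.outer(d,d);A.append(M);y.append(M@p)
    P=np.linalg.solve(sum(A),sum(y));print(P.round(3), (proj(S[0],S[1],P)-a).round(1))
tri((298,195),(263,205));tri((278,187),(291,282))
tri((313,187),(253,221));tri((328,175),(238,232))
tri((185,275),(332,161));tri((195,268),(324,166))
o=get_obs();print(R.from_rotvec(o['tool_rot']).as_matrix().round(3),o['t'],o['contact_force'],o['opening'])
E
```

```text
[0.555 0.123 0.127] [-0.6 -0. ]
[0.393 0.251 0.011] [-0.4 -0. ]
[0.554 0.187 0.116] [-1.9 -0.1]
[0.561 0.251 0.123] [-1.4  0. ]
[ 0.498 -0.222  0.085] [-2.4 -0.6]
[ 0.505 -0.191  0.084] [0.6 0.1]
[[ 0.939  0.345  0.   ]
 [ 0.345 -0.939 -0.   ]
 [-0.     0.    -1.   ]] 0.95 [-1.22976792  0.33815175  0.1042968 ] 0.08561969754372968
```

The scene view shows the rack with the rectangular handle at (298,195), the slim stem in the middle at (313,187) and the round handle at (328,175). The caliper is at about (197,286), and the yellow look-alikes lie on the bench. Triangulation puts the gauge at (0.555, 0.123), z 0.127, which matches the expected height, and the caliper near (0.50, -0.205). I'll go above the caliper for a close look.

```bash
python3 -m crank '[{"offset":[0.02,-0.014,-0.02],"twist":[0,0,-4]},{"offset":[0.06,-0.04,-0.04],"twist":[0,0,-10]},{"offset":[0.1,-0.068,-0.06],"twist":[0,0,-17]},{"offset":[0.14,-0.095,-0.07],"twist":[0,0,-24]},{"offset":[0.18,-0.122,-0.07],"twist":[0,0,-31]},{"offset":[0.22,-0.15,-0.07],"twist":[0,0,-38]},{"offset":[0.26,-0.176,-0.07],"twist":[0,0,-45]},{"offset":[0.3,-0.203,-0.07],"twist":[0,0,-52]},{"offset":[0.34,-0.23,-0.07],"twist":[0,0,-58]},{"offset":[0.38,-0.257,-0.07],"twist":[0,0,-63]},{"offset":[0.4,-0.271,-0.07],"twist":[0,0,-66]},{"offset":[0.405,-0.274,-0.07],"twist":[0,0,-67]},{"offset":[0.405,-0.274,-0.07],"twist":[0,0,-67]}]' 0.65 40
python3 - <<'E'
from h import *
K,T,c=cam('wrist'); save('wrist','w1.png')
np.savez('w1.npz',K=K,T=T)
for q in ['caliper','pad_fixed','pad_sprung']:
    for a in cut_out(q,'wrist')[:3]:
        m=a['region'];vu=np.argwhere(m)[:,::-1].astype(np.float32)
        P=atz(K,T,*a['rect'][:2],0.105)
        print(q,round(a['confidence'],2),np.round(a['rect']).tolist(),cv2.minAreaRect(vu),P.round(4))
E
```

```text
t: 2.58
tool_pos: [0.501, -0.1902, 0.3013]
tool_rot: [2.276, 2.165, -0.001]
contact_force: [-0.4, -0.3, -1.4]
opening: 0.0554
grip_force: 0.0
caliper 0.78 [287.0, 183.0, 120.0, 158.0] ((286.7812194824219, 182.14881896972656), (107.30879211425781, 146.3216552734375), 10.784297943115234) [ 0.509  -0.1869  0.105 ]
caliper 0.65 [317.0, 19.0, 59.0, 38.0] ((317.6371765136719, 17.93704605102539), (53.46002197265625, 41.814632415771484), 7.352379322052002) [ 0.5435 -0.0349  0.105 ]
pad_fixed 0.81 [284.0, 205.0, 55.0, 29.0] ((281.75, 205.25001525878906), (58.834842681884766, 22.553356170654297), 11.309932708740234) [ 0.5046 -0.2113  0.105 ]
pad_fixed 0.45 [455.0, 172.0, 73.0, 60.0] ((453.1108703613281, 170.80715942382812), (71.097900390625, 58.47904586791992), 6.709836483001709) [ 0.6849 -0.1844  0.105 ]
pad_fixed 0.24 [289.0, 182.0, 68.0, 30.0] ((287.0577087402344, 184.21153259277344), (60.599876403808594, 22.357236862182617), 11.309932708740234) [ 0.5112 -0.1863  0.105 ]
pad_sprung 0.72 [288.0, 184.0, 68.0, 34.0] ((286.6474914550781, 184.22335815429688), (60.98725128173828, 21.95452117919922), 11.560131072998047) [ 0.5102 -0.1877  0.105 ]
```

View pics/w1.png

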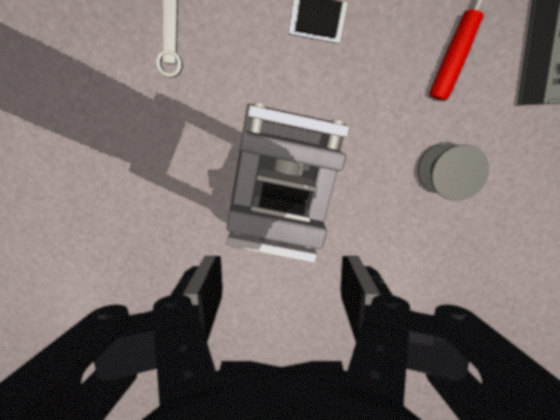

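The wrist view shows the caliper at (287,183) with its gap near (285,195), turned about 11° in the image. I'll enlarge that part.

```bash
python3 - <<'E'
from h import *
im=cv2.imread('pics/w1.png')[95:265,215:365]
im=cv2.convertScaleAbs(cv2.resize(im,None,fx=3.5,fy=3.5,interpolation=cv2.INTER_CUBIC),alpha=1.6,beta=15)
cv2.imwrite('pics/w1c.png',im)
z=np.load('w1.npz');K,T=z['K'],z['T']
o=get_obs();M=R.from_rotvec(o['tool_rot']).as_matrix();print(np.degrees(np.arctan2(M[1,0],M[0,0])))
t=np.radians(11.3)
a=atz(K,T,285-27*np.cos(t),195-27*np.sin(t),.105);b=atz(K,T,285+27*np.cos(t),195+27*np.sin(t),.105)
print(a,b,np.degrees(np.arctan2(*(b-a)[1::-1])))
E
```

```text
87.05163335452204
[ 0.47865041 -0.19268631  0.105     ] [ 0.5344075  -0.20710866  0.105     ] -14.502492734843017
```

View pics/w1c.png

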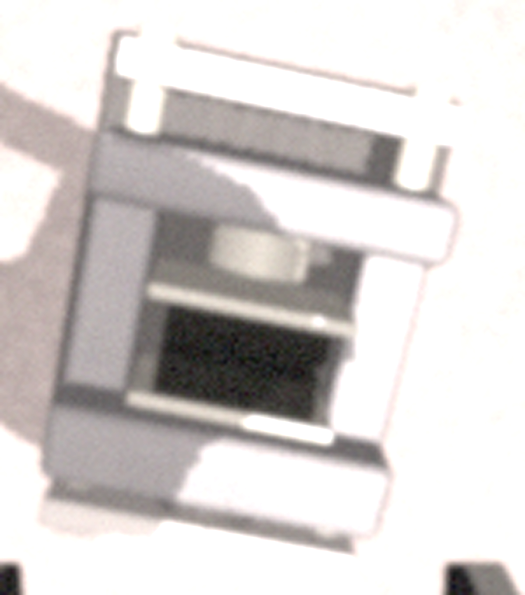

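```bash
python3 -m crank '[{"offset":[0.02,0.002,0],"twist":[0,0,0]},{"offset":[0.06,0.007,0],"twist":[0,0,0]},{"offset":[0.11,0.013,0],"twist":[0,0,0]},{"offset":[0.16,0.018,0],"twist":[0,0,0]},{"offset":[0.21,0.024,0],"twist":[0,0,0]},{"offset":[0.26,0.03,0],"twist":[0,0,0]},{"offset":[0.295,0.034,0],"twist":[0,0,0]},{"offset":[0.31,0.036,0],"twist":[0,0,0]},{"offset":[0.312,0.036,0],"twist":[0,0,0]},{"offset":[0.312,0.036,0],"twist":[0,0,0]}]'
python3 - <<'E'
from h import *
z=np.load('w1.npz');print('gap',atz(z['K'],z['T'],285,198,.108))
K,T,c=cam('wrist'); im=save('wrist','w2.png')
np.savez('w2.npz',K=K,T=T)
for q,h in [('rack',.1),('gauge_grip',.156),('leaf_top',.128),('pin_top',.150)]:
    for a in cut_out(q,'wrist')[:3]:
        m=a['region'];vu=np.argwhere(m)[:,::-1].astype(np.float32)
        b=cv2.boxPoints(cv2.minAreaRect(vu))
        print(q,round(a['confidence'],2),np.round(a['rect']).tolist(),cv2.minAreaRect(vu)[2],[atz(K,T,*p,h)[:2].round(4).tolist() for p in b],atz(K,T,*a['rect'][:2],h).round(4))
E
```

```text
t: 4.03
tool_pos: [0.5525, 0.1191, 0.3013]
tool_rot: [2.277, 2.164, -0.001]
contact_force: [-0.3, 0.9, -0.6]
opening: 0.0554
grip_force: 0.0
gap [ 0.50624832 -0.2024122   0.108     ]
rack 0.87 [281.0, 110.0, 96.0, 208.0] 90.0 [[0.5191, 0.288], [0.6074, 0.2834], [0.6051, 0.0844], [0.5009, 0.0898]] [0.5578 0.1957 0.1   ]
gauge_grip 0.89 [282.0, 190.0, 29.0, 34.0] 90.0 [[0.5447, 0.1413], [0.5695, 0.14], [0.5684, 0.1115], [0.5429, 0.1128]] [0.5557 0.1263 0.156 ]
gauge_grip 0.63 [150.0, 72.0, 96.0, 77.0] 36.869895935058594 [[0.4162, 0.2469], [0.4296, 0.2593], [0.4925, 0.2071], [0.4793, 0.1933]] [0.4528 0.2297 0.156 ]
leaf_top 0.87 [282.0, 123.0, 26.0, 21.0] 90.0 [[0.5471, 0.1961], [0.5711, 0.1949], [0.5703, 0.176], [0.5459, 0.1773]] [0.5587 0.1838 0.128 ]
pin_top 0.86 [282.0, 44.0, 31.0, 43.0] 80.53767395019531 [[0.5476, 0.2609], [0.5721, 0.2632], [0.5767, 0.2317], [0.5514, 0.2292]] [0.5612 0.2463 0.15  ]
```

View pics/w2.png

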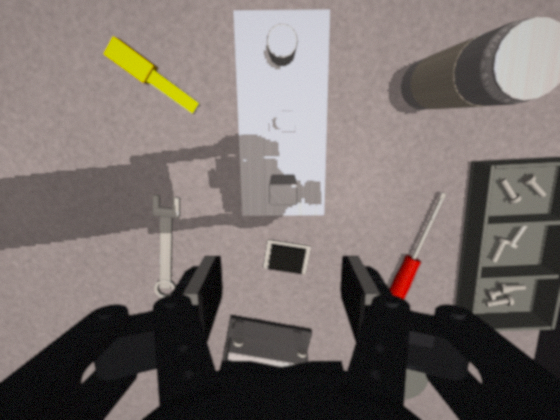

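The gauge's top face ends at row 207 and is centred on column 282. Rack and gripper are parallel. The gauge is at about (0.556, 0.122), which agrees with the plate edge plus 36 mm. I'll descend and grasp.

```bash
python3 -m crank '[{"offset":[0.001,0.001,0.02],"twist":[0,0,0]},{"offset":[0.003,0.003,0.06],"twist":[0,0,0]},{"offset":[0.003,0.003,0.1],"twist":[0,0,0]},{"offset":[0.003,0.003,0.14],"twist":[0,0,0]},{"offset":[0.003,0.003,0.17],"twist":[0,0,0]},{"offset":[0.003,0.003,0.185],"twist":[0,0,0]},{"offset":[0.003,0.003,0.188],"twist":[0,0,0]},{"offset":[0.003,0.003,0.188],"twist":[0,0,0]}]' && python3 -m crank '[{"offset":[0,0,0],"twist":[0,0,0]},{"offset":[0,0,0],"twist":[0,0,0]},{"offset":[0,0,0],"twist":[0,0,0]},{"offset":[0,0,0],"twist":[0,0,0]},{"offset":[0,0,0],"twist":[0,0,0]},{"offset":[0,0,0],"twist":[0,0,0]}]' 0 60
```

```text
t: 5.28
tool_pos: [0.5564, 0.1228, 0.1143]
tool_rot: [2.275, 2.165, 0.002]
contact_force: [-0.4, 0.4, 0.0]
opening: 0.0552
grip_force: 0.0
t: 6.02
tool_pos: [0.5564, 0.1229, 0.1148]
tool_rot: [2.275, 2.165, 0.002]
contact_force: [-2.6, -0.1, 6.1]
opening: 0.0254
grip_force: 59.4
```

```bash
python3 -m crank '[{"offset":[0,0,-0.01],"twist":[0,0,0]},{"offset":[0,0,-0.03],"twist":[0,0,0]},{"offset":[0,0,-0.06],"twist":[0,0,0]},{"offset":[0,0,-0.09],"twist":[0,0,0]},{"offset":[0,0,-0.108],"twist":[0,0,0]},{"offset":[-0.015,-0.0015,-0.11],"twist":[0,0,0.5]},{"offset":[-0.045,-0.0045,-0.11],"twist":[0,0,1.5]},{"offset":[-0.085,-0.0085,-0.11],"twist":[0,0,3]},{"offset":[-0.125,-0.0125,-0.11],"twist":[0,0,4]},{"offset":[-0.165,-0.0165,-0.11],"twist":[0,0,5.5]},{"offset":[-0.205,-0.0205,-0.11],"twist":[0,0,7]},{"offset":[-0.245,-0.0245,-0.11],"twist":[0,0,8]},{"offset":[-0.285,-0.029,-0.11],"twist":[0,0,9.5]},{"offset":[-0.315,-0.032,-0.11],"twist":[0,0,10.7]},{"offset":[-0.327,-0.0334,-0.11],"twist":[0,0,10.7]},{"offset":[-0.327,-0.0334,-0.11],"twist":[0,0,10.7]},{"offset":[-0.327,-0.0334,-0.11],"twist":[0,0,10.7]}]'
python3 - <<'E'
from h import *
K,T,c=cam('wrist'); im=save('wrist','w3.png'); np.savez('w3.npz',K=K,T=T)
S=cam('scene');s=save('scene','s3.png');D=cam('side');d=save('side','d3.png')
a=cv2.resize(im[90:340,160:410],(500,500),interpolation=2)
b=cv2.resize(s[190:330,130:270],(400,400),interpolation=2)[:, :]
e=cv2.resize(d[70:220,260:390],(300,346),interpolation=2)
cv2.imwrite('pics/c3.png',np.hstack([a,np.vstack([e,np.zeros((154,300,3),np.uint8)])])[:,:,::-1]);cv2.imwrite('pics/b3.png',b[:,:,::-1])
P=np.array(get_obs()['tool_pos']);print(P,get_obs()['contact_force'])
for z in [(.019+.0),-.074]:
  q=P+[0,0,z];print(proj(K,T,q),proj(S[0],S[1],q),proj(D[0],D[1],q))
E
```

```text
t: 8.15
tool_pos: [0.5061, -0.2013, 0.2229]
tool_rot: [-2.466, -1.945, -0.0]
contact_force: [0.1, -1.4, -1.6]
opening: 0.0254
grip_force: 58.9
[ 0.5063143  -0.20127634  0.2232729 ] [-0.27067125 -0.39446937 -1.82839237]
[277.1455766 291.3340544] [183.74652601 214.72717493] [328.0132116  122.72996163]
[278.87769197 222.79108229] [189.13911223 249.30937187] [326.45178691 147.75924884]
```

View pics/c3.png

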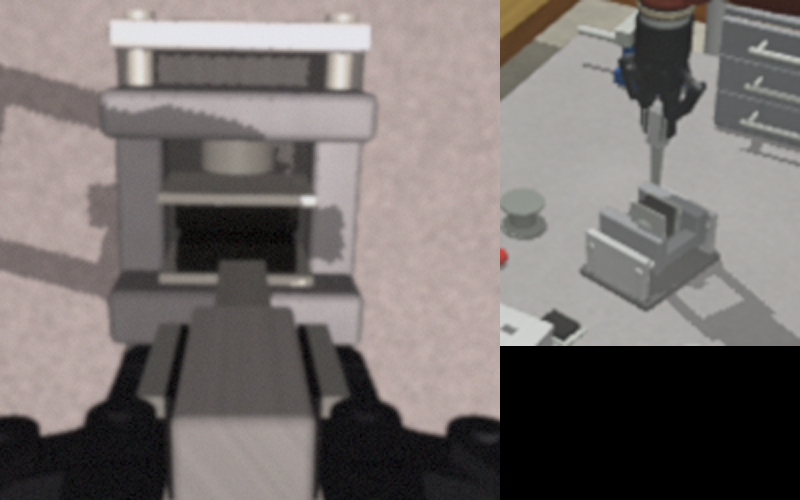

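View pics/s3.png

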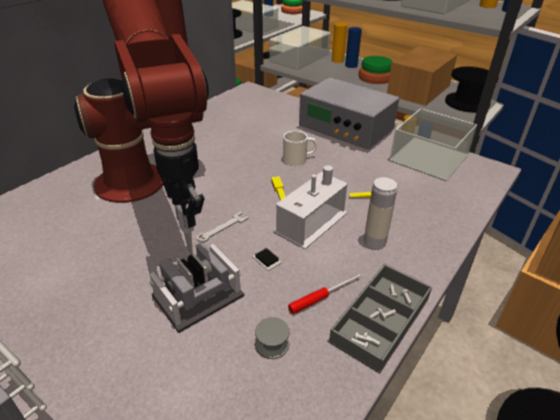

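The gauge is held and aligned in yaw with the caliper. The other two gauges are still in the rack. In the wrist crop, the space between the backing plates is centred at crop (237,239), i.e. px (278.5,209.5). The blade's lower edge is at crop (243,260), i.e. px (281.5,220).

```bash
python3 - <<'E'
from h import *
z=np.load('w3.npz');K,T=z['K'],z['T'];o=get_obs();P=np.array(o['tool_pos']);M=R.from_rotvec(o['tool_rot']).as_matrix()
print(np.degrees(np.arctan2(M[1,0],M[0,0])),M[:,2])
for h in (.105,.111): print('gap tool',(M.T@(atz(K,T,278.5,209.5,h)-P)).round(4))
for h in (.143,.147): print('tip tool',(M.T@(atz(K,T,281.5,220,h)-P)).round(4))
E
```

```text
76.54022913687706 [-2.44993965e-05  2.05827929e-04 -9.99999979e-01]
gap tool [-0.0029 -0.0007  0.1183]
gap tool [-0.0012 -0.0006  0.1123]
tip tool [0.     0.0018 0.0803]
tip tool [0.0013 0.0018 0.0763]
```

```bash
cat > m.py <<'E'
from h import *
F=[];Z=[]
for i in range(6):
    get_image('wrist');o=get_obs();F.append(list(o['contact_force'])+list(o['wrist_torque']));Z.append(o['tool_pos'])
F=np.array(F);print('z %.4f depth %.1f'%(np.mean(Z,0)[2],1e3*(.185-np.mean(Z,0)[2])),'F',F.mean(0).round(2),'sd',F.std(0)[:3].round(2),'t',round(o['t'],1),'grip',round(o['grip_force'],1),o['opening'])
E
python3 -m crank '[{"offset":[-0.001,-0.002,0.005],"twist":[0,0,0]},{"offset":[-0.001,-0.002,0.015],"twist":[0,0,0]},{"offset":[-0.001,-0.002,0.025],"twist":[0,0,0]},{"offset":[-0.001,-0.002,0.03],"twist":[0,0,0]},{"offset":[-0.001,-0.002,0.032],"twist":[0,0,0]},{"offset":[-0.001,-0.002,0.032],"twist":[0,0,0]}]' >/dev/null; python3 m.py
python3 -m crank '[{"offset":[0,0,0.004],"twist":[0,0,0]},{"offset":[0,0,0.009],"twist":[0,0,0]},{"offset":[0,0,0.014],"twist":[0,0,0]},{"offset":[0,0,0.018],"twist":[0,0,0]},{"offset":[0,0,0.018],"twist":[0,0,0]}]' ; python3 m.py
```

```text
z 0.1917 depth -6.7 F [-0.08 -0.12 -1.06  0.01  0.   -0.  ] sd [0.38 0.83 0.27] t 9.3 grip 58.9 0.02526890010215287
t: 9.98
tool_pos: [0.5037, -0.2024, 0.1726]
tool_rot: [-2.467, -1.943, 0.0]
contact_force: [-0.4, 0.8, -0.9]
opening: 0.0254
grip_force: 58.9
z 0.1733 depth 11.7 F [-0.21  0.78 -1.36  0.14 -0.02 -0.01] sd [0.6  0.13 0.49] t 10.3 grip 58.9 0.0251988584894874
```

```bash

python3 -m crank '[{"offset":[0,0,0.002],"twist":[0,0,0]},{"offset":[0,0,0.005],"twist":[0,0,0]},{"offset":[0,0,0.006],"twist":[0,0,0]}]' >/dev/null; python3 m.py
python3 -m crank '[{"offset":[0,0,0.002],"twist":[0,0,0]},{"offset":[0,0,0.004],"twist":[0,0,0]},{"offset":[0,0,0.004],"twist":[0,0,0]}]' >/dev/null; python3 m.py
python3 -m crank '[{"offset":[0,0,0.002],"twist":[0,0,0]},{"offset":[0,0,0.004],"twist":[0,0,0]},{"offset":[0,0,0.004],"twist":[0,0,0]}]' >/dev/null; python3 m.py
```

```text
z 0.1671 depth 17.9 F [-0.32  0.15 -1.27  0.1  -0.02  0.01] sd [0.42 0.4  0.59] t 10.9 grip 58.9 0.025212902375245597
z 0.1632 depth 21.8 F [ 0.06  0.54 -1.26  0.09 -0.    0.01] sd [0.61 0.62 0.49] t 11.6 grip 58.9 0.02524804864266197
z 0.1591 depth 25.9 F [ 0.39  0.36 -1.92  0.06 -0.11 -0.01] sd [0.28 0.64 0.66] t 12.3 grip 58.9 0.025227760848202867
```

```bash

for i in 1; do python3 -m crank '[{"offset":[0,0,0.002],"twist":[0,0,0]},{"offset":[0,0,0.003],"twist":[0,0,0]},{"offset":[0,0,0.003],"twist":[0,0,0]}]' >/dev/null; python3 m.py; done
python3 -m crank '[{"offset":[0,0,0.002],"twist":[0,0,0]},{"offset":[0,0,0.003],"twist":[0,0,0]},{"offset":[0,0,0.003],"twist":[0,0,0]}]' >/dev/null; python3 m.py
python3 -m crank '[{"offset":[0,0,0.002],"twist":[0,0,0]},{"offset":[0,0,0.003],"twist":[0,0,0]},{"offset":[0,0,0.003],"twist":[0,0,0]}]' >/dev/null; python3 m.py
```

```text
z 0.1565 depth 28.5 F [ 0.31  0.51  0.36  0.08 -0.13 -0.03] sd [0.57 0.25 0.63] t 13.0 grip 59.0 0.02534720130134538
z 0.1533 depth 31.7 F [ 0.74  0.05  1.17  0.07 -0.16 -0.01] sd [0.51 0.65 0.57] t 13.7 grip 59.2 0.025475337720471017
z 0.1504 depth 34.6 F [ 0.4   0.08  2.7   0.06 -0.11 -0.04] sd [0.41 0.56 0.51] t 14.3 grip 59.3 0.025204376822258366
```

```bash

python3 -m crank '[{"offset":[0,0,0.001],"twist":[0,0,0]},{"offset":[0,0,0.0025],"twist":[0,0,0]},{"offset":[0,0,0.0025],"twist":[0,0,0]}]' >/dev/null; python3 m.py; python3 m.py
python3 - <<'E'
from h import *
im=get_image('wrist');s=get_image('side');c=get_image('scene')
a=cv2.resize(im[90:340,160:410],(400,400),interpolation=2);b=cv2.resize(c[180:320,130:270],(400,400),interpolation=2)
cv2.imwrite('pics/f.png',np.hstack([a,b])[:,:,::-1])
E
```

```text
z 0.1478 depth 37.2 F [ 0.76  0.02  3.33  0.03 -0.19 -0.01] sd [0.45 0.69 0.43] t 15.0 grip 59.5 0.025031012487518028
z 0.1478 depth 37.2 F [ 1.22 -0.13  3.01 -0.   -0.25 -0.04] sd [0.45 0.3  0.58] t 15.3 grip 59.4 0.02519911392213948
```

View pics/f.png

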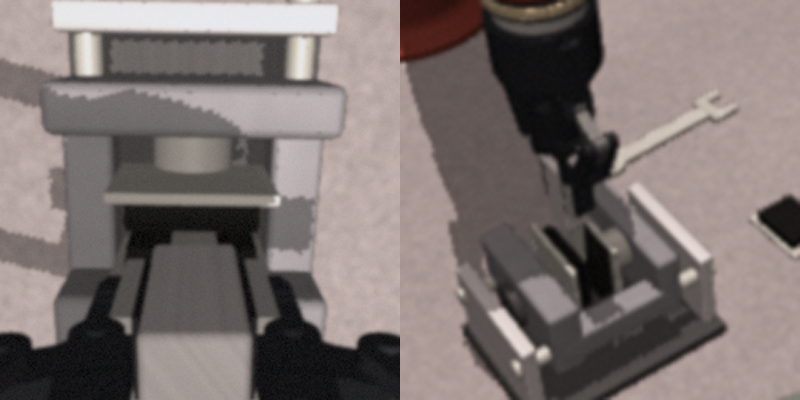

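The blade sits upright between the pads. The net push is about 4.5 N, about 12 mm past first touch, and the grip is holding.

```bash
python3 -c "
from station import *
print(finish_job())"
```

```text
the job is handed in; nothing more can be done
None
```

I took the taper gauge from the rack and handed the job in with it held upright between the caliper pads, about 12 mm past first touch (estimated from force readings, about 4.5 N of push), with the other two gauges left in the rack.

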